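# Trim a detector unit with a plastic tuning tool

## Robot

A 7-joint arm with a two-finger parallel gripper is mounted at the origin on a cart in front of the work surface, level with it; the furniture and walls round the work are solid. World frame = base frame: x ahead of the robot, y to its left, z up, the work surface at z = 0. Lengths are in m, angles in rad, forces in N, time in s.
With the tool pointing down it reaches from about 0.425 to 0.925 m from the base axis. Payload 6.8 kg.
Tool frame: the origin (TCP) lies on the front face of the gripper's body, between the roots of the fingers; the fingertips stand 73 mm ahead of it and the grasp point (between the pads) lies 54 mm ahead of it (env.nose_length is the distance from the TCP to the fingertips, in m); z points along the fingers, y is the line along which they close (so a half turn about z gives the same grasp; the last joint's range is limited). The gripper opens to 85 mm and grips with 20 to 120 N. Pads are 22 mm wide; open, the fingers measure 114 mm over their backs; the gripper's body (76 mm by 85 mm) begins 54 mm behind the grasp point. The pads swing forward as they close: fully open they stand 13 mm farther back than shut.
Start: joints at [1.166, 0.477, 0.022, 1.555, -0.011, 1.109, -0.083], TCP at [0.197, -0.646, 0.304] pointing down, gripper open.
Joint ranges: [-2.96, 2.96], [-0.34, 2.1], [-1.41, 1.46], [0.24, 2.44], [-1.37, 4.51], [0.17, 1.92], [-2.96, 2.96]. Speed limits (rad/s): [2.39, 2.39, 3.14, 3.14, 3.14, 3.14, 3.14].

## Interface

Orientations are given as a unit quaternion [w, x, y, z].
In Python, from cell import env, kin, camera, calibration, job gives the robot as it stands. The module is installed in compiled form; this text tells all that it offers. Calls block until the motion is done:
- env.reach(position, orientation): joint-space move of the TCP to a pose.
- env.movel(position, velocity=0.15, rot=None, stop_force=None): straight line of the TCP; rot=None keeps the orientation; velocity is the mean speed in m/s. With stop_force (N) it stops when the force on the tool has changed by that much, and returns True; else False.
- env.goto_joints(angles): joint-space move.
- env.grip(opening, f_grip=None): finger opening in m; f_grip is the grip in N (None keeps the last); returns when the fingers have stopped.
- env.dwell(seconds).
- kin.inverse_kinematics(position, orientation): joint angles nearest the present ones, or None.
- env.get_state(): the state.
- camera(name): name is "scene" or "top" or "wrist"; returns (picture, depth): 400x640x3 uint8, blue, green, red; 400x640 float32, m along the optical axis (not along the pixel's ray), 0 where there is no reading.
- calibration(name): a dict with "fx", "fy", "cx", "cy" (pixels), "rvec" (rotation vector, rad) and "tvec" (3), from world to camera coordinates, as OpenCV has them. Camera axes: x right, y down, z forward; pixel columns grow to the right and rows downward; lengths in m; the calibration is good to about 2 mm. A picture is of the moment at which its call begins: read the wrist's pose just before it. calibration takes no time and is no camera call; for the wrist camera it gives the pose at the moment of the call.
A pose or a line that the arm cannot do raises env.PlanningError and nothing moves.
- job.job_done(): hands the job in; it is judged then, once.
The state is a dict: "time": time; "qpos": joint angles; "joint_velocities": joint speeds; "joint_torque": joint torques, N m; "tcp_pos": TCP position; "orientation": TCP orientation; "force": force on the tool from outside, world axes, zero at the start; "torque": the same for the moment, N m; "opening": finger opening in m; "gripper_force": force on a finger pad.
Only numpy, scipy, OpenCV 4.12 (cv2) and the standard library are available. Lean on these libraries where they do the work, as an engineer would, in place of code of your own. Each camera call takes 0.05 s, during which the arm holds its last target. There are 200 camera calls.

## Task

Take the flat-bladed plastic tuning tool out of its stand, feel its blade into the slot of the sprung trimmer screw deep in the guide bush of the grey detector unit, pressing lightly, and turn the screw until the pointer rests between the two long index marks at the front of the scale. Then put the tool back upright, fully down in its hole in the stand. Touch the unit with nothing but the tool, and leave the other tool and the things around where they are.

Things in the scene. Friction and masses are not known exactly. Their poses are not given: they have to be found in the camera images.
- tool: White plastic tuning tool, 125 mm long, about 50 g, upright in either hole of the stand. Origin: centre of the blade's lower edge; z runs up the tool. From the bottom: flat blade (see tip), round 16 mm shaft from z 8 to 67 mm, 19 mm collar to 70 mm, flat-sided handle 22 mm along x by 14 mm along y from z 70 to 125 mm; grip it across the 14 mm.
- tip (a point): Centre of the tool's blade edge (same point and axes as tool). The flat blade is 14 mm wide along x, 3 mm thick along y, and reaches 8 mm up to the shaft.
- pin_tool: The other tool in the stand, white plastic with a round 24 mm handle and a pin instead of a blade, top 128 mm above the table. Not used; leave it standing. Origin: centre of its lower end.
- stand: Fixed grey block 50 x 110 x 60 mm (x, y, z), origin under its centre. Two vertical 19 mm holes with 2 mm chamfers at y = -28 and +28 mm, 50 mm deep: floor at z = 10 mm, where the tool's blade edge rests. One holds the blade tool, its x axis turned within 0.4 rad of the stand's y axis; the other the pin tool.
- unit: Fixed grey detector unit, a case 100 x 100 mm, 45 mm high, origin under its centre, front to its -x. In the middle of the top a square black 38 mm guide bush with a vertical round bore. A scale is printed round it, with two long index marks at +-0.1 rad about the front (-x). At the bottom of the bore is the slotted trimmer screw.
- mouth (a point): Centre of the bore at the bush's upper end, 57 mm above the unit's origin; axes as the unit. The bore is 17.6 mm in diameter with a 4 mm chamfer and guides the tool's 16 mm shaft. The screw's face lies 22 mm below. A blade pressed lightly on the face and turned slips over it without turning the screw; on meeting the slot, the spring lifts the screw over the blade and the force drops.
- plunger: Slotted trimmer screw. Origin: centre of its upper face; its -x axis points as the pointer does. The screw is sprung: it sinks up to 2.5 mm at 1.8 N plus 1.2 N per mm, then hard. Its slot is 4.6 mm wide, 5.5 mm deep, right across; its line lies within 0.45 rad either side of the pointer's line (not measured: feel). Screw turns pointer one to one, with 0.1 rad play of blade in slot.
- pointer (a joint): Angle of the white pointer ring round the bush, rad. 0: pointer straight to the unit's front (-x), midway between the index marks; grows clockwise seen from above. It starts between -1.1 and -0.6 (to the unit's -y side), so the screw must be turned clockwise. Ends at +-1.35, where a clutch slips. It stays where it is left; turning needs about 0.04 N m.
- marker: Marker pen lying between unit and stand; leave it.
- cover_glass_box: Small white box 33 mm wide, 21 mm high; leave it.
- petri_1: White round dish, 60 mm diameter, 15 mm high; leave it.
- objective_case_1: Clear round case on a black foot, 39 mm diameter, 64 mm high; leave it.

How it is judged:
By the outcome, as a careful person would: the job done as asked, in the order asked, and still so for the second after the job is handed in, with the robot touching nothing.
It also fails if it takes over 72 s, if anything falls off the work surface, if the arm or the gripper's body presses on something with over 40 N, if the wrist force passes 120 N, or if a joint passes its speed limit or range.

## Working session

There is one attempt and no reset: what is moved stays moved. The work goes in short steps, each a Python script; the robot and the scene stay as the last script left them, time stands still between calls to the robot, and variables do not carry over. Pictures are saved under pics/ and viewed, at most 11 in all, crops included, and the job is handed in when it is done.

```bash
mkdir -p pics
cat > h.py <<'E'
import numpy as np, cv2
from cell import env,kin,camera,calibration,job
def snap(name,fn=None):
    c=calibration(name); im,d=camera(name)
    if fn: cv2.imwrite('pics/'+fn,im)
    return im,d,c
def RT(c): return cv2.Rodrigues(np.array(c["rvec"],float))[0],np.array(c["tvec"],float).reshape(3)
def plane(c,u,v,z):
    R,t=RT(c); o=-R.T@t; r=R.T@np.array([(u-c["cx"])/c["fx"],(v-c["cy"])/c["fy"],1.])
    return o+r*(z-o[2])/r[2]
def cloud(c,d):
    R,t=RT(c); v,u=np.mgrid[:d.shape[0],:d.shape[1]]
    p=np.stack([(u-c["cx"])/c["fx"]*d,(v-c["cy"])/c["fy"]*d,d],-1)
    w=(p-t)@R; w[d<=0]=np.nan; return w
def proj(c,p):
    R,t=RT(c); q=R@np.array(p,float)+t; return c["fx"]*q[0]/q[2]+c["cx"],c["fy"]*q[1]/q[2]+c["cy"]
E
python3 - <<'E'
from h import *
for n in("top","scene"):
    im,d,c=snap(n,n+"0.png"); R,t=RT(c); print(n,c["fx"],-R.T@t, R[2])
print(env.get_state())
E
```

```text
top 415.0155923299949 [0.44187459 0.01472755 0.93746259] [ 0.18793621 -0.00455519 -0.98217067]
scene 462.7085023731478 [-0.01420205  0.45481305  0.78186506] [ 0.58934104 -0.41580525 -0.6926638 ]
{'time': 0.1, 'qpos': array([ 1.16587871,  0.47770121,  0.02236724,  1.55634856, -0.01152657,
        1.10927141, -0.08309517]), 'joint_velocities': array([-0.00111542, -0.00111824,  0.00059423, -0.00279965,  0.00071938,
       -0.00065411, -0.00054947]), 'joint_torque': array([ 4.64592522e-03, -5.97762394e+01,  1.61401045e+00, -2.81951523e+01,
        1.28311422e-02,  5.05822143e-03,  1.08187839e-05]), 'tcp_pos': array([ 0.19729423, -0.64509761,  0.30303588]), 'orientation': array([-7.82089329e-04,  9.89007944e-01,  1.47860225e-01, -1.68995218e-04]), 'force': array([0.36006954, 0.85622419, 1.0044883 ]), 'torque': array([ 0.0091454 , -0.00087316, -0.0100856 ]), 'gripper_force': 0.0, 'opening': 0.08498826091647288}
```

View pics/top0.png

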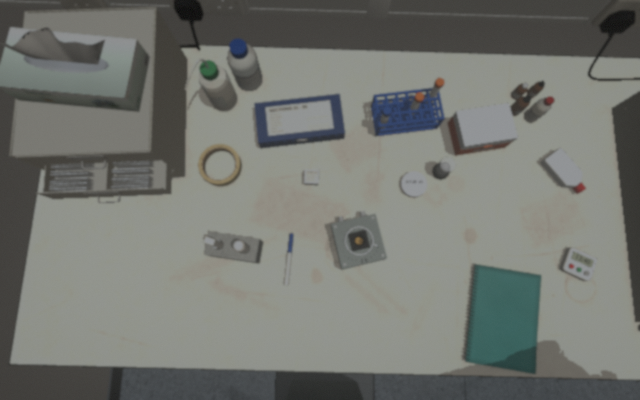

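View pics/scene0.png

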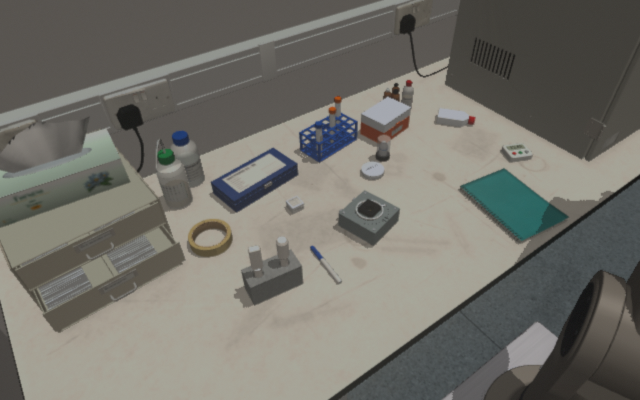

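Top view: stand at about (232,247) with handle tops near (210,242) and (238,245), and the unit at (357,241). In the scene view, both tools stand near (256,258) and (283,248). Next I'll take wrist views above the unit and the stand.

Run:
```python
from h import *
from scipy.spatial.transform import Rotation as Ro
im,d,c=snap("top"); w=cloud(c,d)
for u,v,z in((357,241,.057),(210,242,.125),(238,245,.128),(232,250,.06),(289,258,.01)): print(u,v,plane(c,u,v,z),w[v,u])
cw=calibration("wrist"); R,t=RT(cw); s=env.get_state()
q=s["orientation"]; T=Ro.from_quat(np.roll(q,-1)).as_matrix()
print("cam in tcp",T.T@(-R.T@t-s["tcp_pos"]), "\n",R@T, cw["fx"])
```

```text
357 241 [ 0.53600077 -0.05491054  0.057     ] [ 0.53903466 -0.05715512  0.02862081]
210 242 [0.51889387 0.23796231 0.125     ] [0.51786461 0.23497908 0.13585745]
238 245 [0.51425953 0.1823365  0.128     ] [0.51414402 0.18206904 0.12929172]
232 250 [0.5094854  0.20831592 0.06      ] [0.50952369 0.20842556 0.05950303]
289 258 [0.49907609 0.09190062 0.01      ] [0.49902368 0.09182992 0.01084967]
cam in tcp [ 0.0813838   0.00056358 -0.06885679] 
 [[ 8.55402802e-04  9.99999496e-01 -5.25575370e-04]
 [-9.48273546e-01  6.44310315e-04 -3.17453724e-01]
 [-3.17453225e-01  7.69940025e-04  9.48273619e-01]] 352.13990356149316
```

```bash
cat >> h.py <<'E'
def quat(a):
    "tool pointing down, tool x at world yaw a"
    return np.array([0,np.cos(a/2),np.sin(a/2),0])
E
python3 - <<'E'
from h import *
for a in(-np.pi/2,np.pi/2):
  for p in((.536,-.055,.26),(.518,.22,.29)):
    print(a,kin.inverse_kinematics(p,quat(a)))
env.reach((.536,-.055,.24),quat(np.pi/2)); im,d,c=snap("wrist","w_unit.png"); np.savez("unit.npz",im=im,d=d,**c)
env.reach((.518,.215,.30),quat(np.pi/2)); im,d,c=snap("wrist","w_stand.png"); np.savez("stand.npz",im=im,d=d,**c)
print(env.get_state()["time"],env.get_state()["qpos"],env.get_state()["orientation"])
E
```

```text
-1.5707963267948966 [-0.90523732  0.64610051  1.28283257  1.97729209 -0.71433859  1.07838361
 -2.44223379]
-1.5707963267948966 [ 0.34949656  0.57566607 -1.18018272  1.7887568   0.57654103  1.17692685
  2.13208193]
1.5707963267948966 [ 0.45969469  0.36109273 -0.58037338  1.89576383  0.239829    0.95369692
 -0.2311043 ]
1.5707963267948966 [ 0.29093787  0.51949327 -1.07241257  1.79172976  0.50170172  1.13540732
 -0.94722758]
3.75 [ 0.03509318  0.37084904 -0.67203603  1.80170867  0.26250537  1.06097207
 -0.73701665] [ 3.10057392e-04  7.08289471e-01  7.05921593e-01 -7.95854007e-04]
```

View pics/w_unit.png

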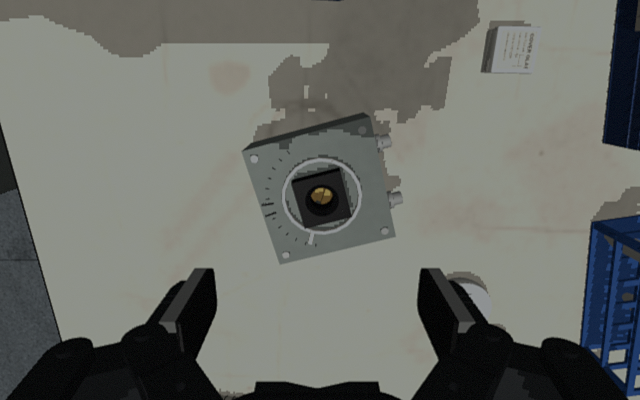

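View pics/w_stand.png

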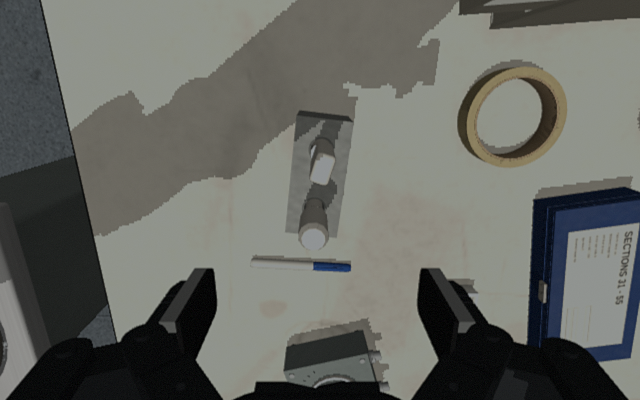

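Unit view: the bush is at (321,196) and the pointer tip is at (312,240), to the -y side. The long index marks at (266,209) face left, which is -x. Stand view: the blade tool's flat top is at (322,165) on the +y side, and the round pin tool is at (314,238). Now I'll measure by mask.

Run:
```python
from h import *
U=np.load("unit.npz"); S=np.load("stand.npz")
a=cv2.resize(U["im"][105:275,230:410],None,fx=3.3,fy=3.3,interpolation=cv2.INTER_NEAREST)
b=cv2.resize(S["im"][100:260,280:360],None,fx=3.3,fy=3.3,interpolation=cv2.INTER_NEAREST)
o=np.zeros((561,594+264,3),np.uint8); o[:a.shape[0],:a.shape[1]]=a; o[:b.shape[0],594:594+b.shape[1]]=b
cv2.imwrite("pics/crop.png",o[:,:800] if 0 else cv2.resize(o,(800,523),interpolation=cv2.INTER_NEAREST))
def rects(im,c,mask,z,roi,n=3):
    m=np.zeros_like(mask); x0,y0,x1,y1=roi; m[y0:y1,x0:x1]=mask[y0:y1,x0:x1]
    k,_=cv2.findContours(m,cv2.RETR_EXTERNAL,cv2.CHAIN_APPROX_NONE)
    for q in sorted(k,key=cv2.contourArea)[::-1][:n]:
        P=np.array([plane(c,*p[0],z)[:2] for p in q],np.float32)*1000
        print("z",z,"bbox",cv2.boundingRect(q),"rect",[np.round(v,1) for v in cv2.minAreaRect(P)])
g=cv2.cvtColor(U["im"],cv2.COLOR_BGR2GRAY); hs=cv2.cvtColor(U["im"],cv2.COLOR_BGR2HSV)
print("gray case",U["im"][160:163,265], "bush",U["im"][185,297],U["im"][215,345],"table",U["im"][180,200],"ring",U["im"][235:246,312].tolist())
rects(U["im"],U,((g<50)*255).astype(np.uint8),.057,(270,155,370,235))
gs=cv2.cvtColor(S["im"],cv2.COLOR_BGR2GRAY)
print(gs[145:190,312:336:2])
```

```text
gray case [[106 110 105]
 [107 112 105]
 [106 111 105]] bush [34 32 32] [27 26 26] table [134 144 142] ring [[150, 149, 145], [149, 148, 145], [149, 147, 144], [148, 147, 143], [146, 147, 143], [135, 140, 138], [122, 127, 126], [113, 117, 115], [113, 116, 112], [108, 112, 106], [102, 106, 100]]
z 0.057 bbox (292, 167, 60, 61) rect [array([539.4, -58.5]), array([37.5, 40.8]), np.float64(14.7)]
z 0.057 bbox (270, 203, 3, 1) rect [array([501.5, -62.2]), array([0. , 1.5]), np.float64(89.9)]
z 0.057 bbox (275, 212, 1, 1) rect [array([504.3, -69.5]), array([0., 0.]), np.float64(0.0)]
[[ 48 100  75  67  71  74  73  72  73  72  60  73]
 [ 42 137  76  68  72  73  73  72  73  72  64  72]
 [ 72 144  62  68  74  74  72  73  74  73  68  71]
 [115 137  58  70  71  74  72  73  73  72  69  91]
 [143 122  60  70  72  75  74  73  74  72  71 107]
 [152 100  60  69  72  74  73  73  72  75  71 107]
 [153  87  59  70  71  73  70  73  74  71  68 108]
 [153  73  58  74  79  80  74  72  72  74  72 100]
 [152  62  58  86  99  97  94  79  73  72  73  90]
 [145  60  62  99 109 109 124 103  87  76  72  83]
 [123
[... 1080 characters left out ...]
146 147 146 147 147 145 103 115 109]
 [149 146 147 147 147 147 146 147 143  94 117 113]
 [148 146 146 147 147 147 146 148 142  76 116 114]
 [148 147 147 147 147 146 147 147 136  71  99 114]
 [145 149 148 147 147 147 147 148 123  67  75 114]
 [125 143 147 148 147 147 147 147 103  70  72  98]
 [106 110 131 147 148 148 148 147  87  71  71  75]
 [113  67  92 118 143 148 148 142  75  69  71  72]
 [ 97  66  68  69 112 126 129 112  68  71  72  72]
 [ 71  71  69  66  71  84  88  70  68  69  71  70]
 [ 69  73  73  72  68  68  69  68  68  68  70  72]
 [ 70  74  72  74  70  71  70  70  71  68  70  71]
 [ 70  72  75  73  72  73  72  71  70  66  69  70]
 [ 68  69  73  71  68  71  70  72  71  70  68  69]]
```

View pics/crop.png

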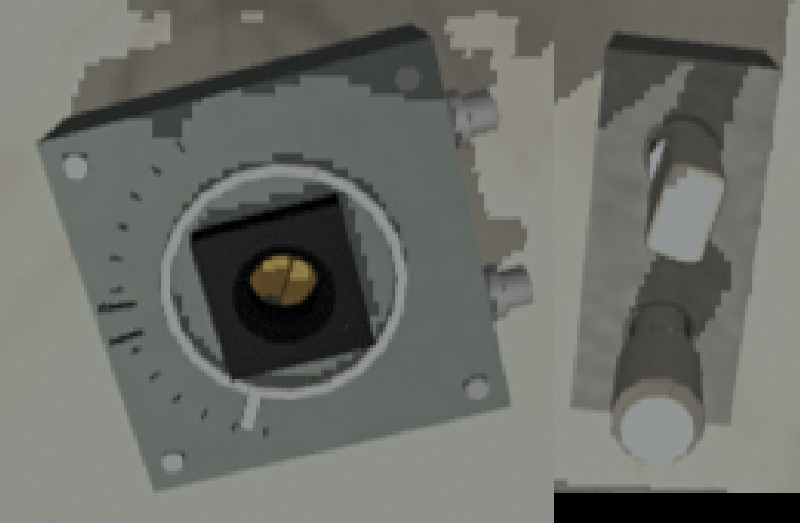

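Crop: the pointer points to (248,425), the slot runs from (295,257) to (278,305), and the index marks are at (118,306) and (126,338). The case-top corners are (40,143), (428,38), (510,405) and (155,491). The stand-top corners are (610,48), (778,68), (730,425) and (572,408).

Run:
```python
from h import *
U=np.load("unit.npz"); S=np.load("stand.npz"); k=800/858*3.3
u=lambda x,y,z: plane(U,230+x/k,105+y/k,z)*1000
s=lambda x,y,z: plane(S,280+(x-553.8)/k,100+y/k,z)*1000
def quad(P):
    P=np.array(P)[:,:2]; e=np.roll(P,-1,0)-P; print("centre",P.mean(0).round(1),"sides",np.linalg.norm(e,axis=1).round(1),"ang",np.degrees(np.arctan2(e[:,1],e[:,0])).round(1)); return P.mean(0)
quad([u(*p,45) if 0 else u(*p,.045) for p in((40,143),(428,38),(510,405),(155,491))])
quad([u(*p,.057) for p in((194,240),(341,205),(375,344),(231,380))])
quad([s(*p,.06) for p in((610,48),(778,68),(730,425),(572,408))])
# ring centre / pointer
g=cv2.cvtColor(U["im"],cv2.COLOR_BGR2GRAY); 
m=np.zeros_like(g); m[150:255,275:370]=(g[150:255,275:370]>128)*255
c,_=cv2.findContours(m,cv2.RETR_EXTERNAL,cv2.CHAIN_APPROX_NONE)
for q in sorted(c,key=cv2.contourArea)[::-1][:2]:
    P=np.array([plane(U,*p[0],.046)[:2] for p in q],np.float32)*1000; print("ring",[np.round(v,1) for v in cv2.fitEllipse(P)],cv2.boundingRect(q))
an=lambda a,b:np.degrees(np.arctan2(*(b-a)[[1,0]])).round(1)
print("ptr",u(253,400,.046),u(248,428,.046),"marks",an(u(135,305,.045),u(100,310,.045)),an(u(143,334,.045),u(110,343,.045)))
print("slot",an(u(295,257,.035),u(278,305,.035)),u(284,280,.035))
g=cv2.cvtColor(S["im"],cv2.COLOR_BGR2GRAY); m=np.zeros_like(g); m[148:192,306:340]=(g[148:192,306:340]>128)*255
c,_=cv2.findContours(m,cv2.RETR_EXTERNAL,cv2.CHAIN_APPROX_NONE)
for q in sorted(c,key=cv2.contourArea)[::-1][:2]:
    P=np.array([plane(S,*p[0],.135)[:2] for p in q],np.float32)*1000; r=cv2.minAreaRect(P); print("tool",[np.round(v,1) for v in r],cv2.boundingRect(q)); print(cv2.boxPoints(r).round(1).tolist())
# pin top
m=np.zeros_like(g); m[215:255,295:335]=(g[215:255,295:335]>138)*255
c,_=cv2.findContours(m,cv2.RETR_EXTERNAL,cv2.CHAIN_APPROX_NONE); q=max(c,key=cv2.contourArea)
print("pin",cv2.minEnclosingCircle(np.array([plane(S,*p[0],.128)[:2] for p in q],np.float32)*1000))
```

```text
centre [540.3 -60.5] sides [97.4 99.1 98.7 99.3] ang [  14.9  -74.7 -165.   104.5]
centre [540.6 -60.3] sides [36.3 36.8 37.3 37.6] ang [  13.7  -75.5 -165.   103. ]
centre [519.9 209.1] sides [ 47.1 109.8  49.4 109.7] ang [ -6.7 -96.  173.2  82.8]
ring [array([539.5, -62.4]), array([60.8, 65.3]), np.float64(164.3)] (282, 159, 80, 86)
ring [array([ 571.7, -107. ]), array([ 7.9, 49.6]), np.float64(97.6)] (323, 243, 47, 12)
ptr [532.39419407 -93.6119025   46.        ] [ 531.01348475 -101.77216811   46.        ] marks -171.5 -164.0
slot -108.4 [540.66504967 -63.80181126  35.        ]
tool [array([522.1, 237.7]), array([20. , 12.1]), np.float64(72.6)] (310, 155, 25, 30)
[[513.2999877929688, 230.0], [524.9000244140625, 226.39999389648438], [530.9000244140625, 245.39999389648438], [519.2999877929688, 249.10000610351562]]
tool [array([515.1, 249.3]), array([6.4, 1.5]), np.float64(71.4)] (311, 148, 4, 10)
[[513.2999877929688, 246.5], [514.7000122070312, 246.0], [516.7999877929688, 252.10000610351562], [515.4000244140625, 252.5]]
pin ((516.7933349609375, 177.92088317871094), 16.8187313079834)
```

Measurements agree with the sizes given:
- **Unit:** centre (0.5404, -0.0604), yaw 14.8°.
- **Pointer:** about -1.08 rad.
- **Slot:** line at about -108° ≡ 72°.
- **Tool:** (0.5222, 0.2375), blade yaw 72.5°. The hole as computed from the stand is (0.523, 0.237).

Next I'll grasp the tool.

Run:
```python
from h import *
Y=np.radians(72.5); x,y=.5224,.2373
env.reach((x,y,.235),quat(Y)); env.movel((x,y,.166),velocity=.1,stop_force=8)
s0=env.get_state(); env.grip(0.0,50); s=env.get_state(); print(s["opening"],s["gripper_force"],s["force"]-s0["force"],s["tcp_pos"])
print(env.movel((x,y,.245),velocity=.08)); s=env.get_state()
print(s["time"],s["opening"],s["force"]-s0["force"],s["tcp_pos"],s["qpos"][6])
im,d,c=snap("wrist","held.png"); 
b,_,_=snap("scene"); o=np.vstack([im[150:400,200:460],cv2.resize(b[170:310,200:460],(260,140))]); cv2.imwrite("pics/held.png",cv2.resize(o,None,fx=1.5,fy=1.5))
for yaw in(72.5,10,0): print(kin.inverse_kinematics((.5404,-.0604,.19),quat(np.radians(yaw))))
```

```text
0.013150653830484237 51.67897582054138 [ 0.82663114 -0.54765369  1.60512237] [0.52250764 0.23734319 0.16621163]
False
6.825 0.013126073958153918 [ 0.77515075 -0.2833241  -0.5905218 ] [0.5221097  0.23706906 0.24436998] -1.0986691494323613
[ 0.40821141  0.45401906 -0.51624159  1.94435829  0.3009456   0.8188208
 -0.57781798]
[ 0.23333922  0.42111708 -0.29441837  1.95617831  0.16818433  0.78756974
 -1.55213522]
[ 0.2047601   0.41750934 -0.25869407  1.9581504   0.14746745  0.78378995
 -1.70819123]
```

View pics/held.png

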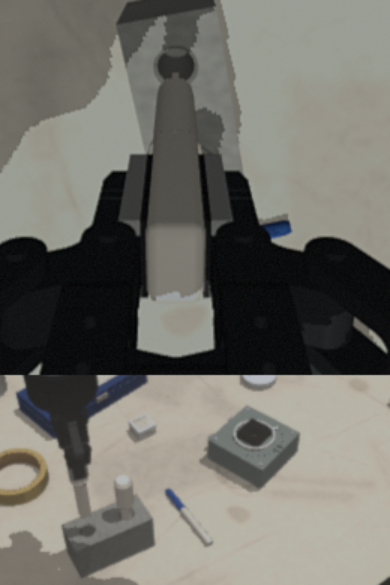

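The tool is held squarely with its shaft in line with the gripper. The empty hole shows at picture (317,195), and the pin tool and marker are undisturbed. I'll carry it over the bush and feel down.

```bash
cat >> h.py <<'E'
H=.1562
def F(n=5):
    a=[]
    for _ in range(n):
        env.dwell(.02); s=env.get_state(); a.append(np.r_[s["force"],s["torque"]])
    return np.mean(a,0)
def yaw():
    q=env.get_state()["orientation"]; from scipy.spatial.transform import Rotation as Ro
    m=Ro.from_quat(np.roll(q,-1)).as_matrix(); return np.degrees(np.arctan2(m[1,0],m[0,0]))
E
python3 - <<'E'
from h import *
c=calibration("wrist"); print("hole",plane(c,317,194.7,.06), "proj tip near corner / far", [proj(c,env.get_state()["tcp_pos"]+np.array([d*np.cos(np.radians(72.5)),d*np.sin(np.radians(72.5)),-H])) for d in(.007,-.007)])
x,y=.5404,-.0604
env.movel((x,y,.245),velocity=.25,rot=quat(np.radians(88)))
f0=F(); np.save("f0.npy",f0); print("f0",f0.round(2),yaw(),env.get_state()["tcp_pos"])
im,d,c=snap("wrist","over.png")
r=env.movel((x,y,.040+H),velocity=.05,stop_force=3); s=env.get_state(); print(r,s["tcp_pos"],s["tcp_pos"][2]-H,(F()-f0).round(2),s["time"])
E
```

```text
hole [0.52248887 0.23724688 0.06      ] proj tip near corner / far [(np.float64(316.5546591355647), np.float64(197.80953433947917)), (np.float64(316.53844248245906), np.float64(217.21157730518118))]
f0 [-0.23  0.26 -0.36  0.01 -0.01  0.01] 88.13029675293424 [ 0.54037401 -0.05881823  0.24508368]
True [ 0.54034751 -0.06042562  0.21222784] 0.056027843100318914 [-0.4  -0.22  5.88  0.01  0.19  0.01] 9.0667
```

Run:
```python
from h import *
s=env.get_state(); print(s["force"],s["torque"],s["tcp_pos"])
im,d,c=snap("wrist"); b,_,cs=snap("scene"); t,_,_=snap("top")
o=np.hstack([cv2.resize(im[60:310,210:430],(396,450),interpolation=cv2.INTER_CUBIC),cv2.resize(b[140:265,310:420],(396,450),interpolation=cv2.INTER_CUBIC)])
cv2.imwrite("pics/touch.png",o)
```

```text
[-0.7622663  -0.29425264  5.74296134] [0.01806655 0.16125546 0.01355123] [ 0.54032912 -0.06045348  0.21236667]
```

View pics/touch.png

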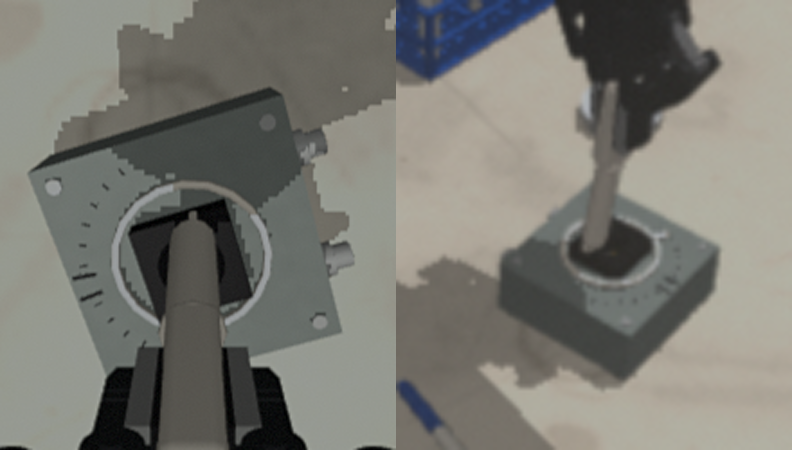

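Run:
```python
from h import *
c=calibration("wrist"); s=env.get_state(); p=s["tcp_pos"]; e=np.array([0,1,0])
a=np.radians(yaw()); e=np.array([np.cos(a),np.sin(a),0]); print(yaw(),s["orientation"])
for d in(.007,0,-.007): print(d,proj(c,p+d*e-[0,0,H]))
print("bore ctr by est",proj(c,(.5404,-.0604,.057)))
k=1.8
f=lambda x,y,z: plane(c,210+x/k,60+y/k,z)
# case corners seen, bush corners
P=np.array([f(*q,.057) for q in((131,228),(227,209),(252,297))])*1000; print(P, (P[0]+P[2])/2)
P=np.array([f(*q,.045) for q in((30,173),(282,97),(341,330))])*1000; print(P,(P[0]+P[2])/2)
print("hole-left",f(160,265,.057),f(223,262,.057), "tip seen", f(193,213,.056))
```

```text
87.99435201436894 [-1.57983165e-04  7.19374020e-01  6.94622884e-01 -2.08479601e-04]
0.007 (np.float64(316.7551597056668), np.float64(197.97794699161273))
0 (np.float64(316.74579394116927), np.float64(207.76763675247315))
-0.007 (np.float64(316.73660102215933), np.float64(217.37665747106044))
bore ctr by est (np.float64(316.90935436547403), np.float64(208.08685128350635))
[[518.28570206 -44.53114077  57.        ]
 [553.76228477 -38.51872626  57.        ]
 [562.73810002 -73.54329369  57.        ]] [540.51190104 -59.03721723  57.        ]
[[ 4.80270384e+02 -2.51302057e+01  4.50000000e+01]
 [ 5.75007292e+02 -3.94627585e-01  4.50000000e+01]
 [ 6.00212801e+02 -9.44587147e+01  4.50000000e+01]] [540.24159241 -59.7944602   45.        ]
hole-left [ 0.52823898 -0.05936213  0.057     ] [ 0.55192181 -0.0589757   0.057     ] tip seen [ 0.54130499 -0.03987081  0.056     ]
```

Run:
```python
from h import *
s=env.get_state(); p=s["tcp_pos"]
env.movel((p[0],p[1],.245),velocity=.1); im,d,c=snap("wrist","lift2.png"); w=cloud(c,d)
for n in("over.png","lift2.png"):
    g=cv2.imread("pics/"+n,0); print(n,[(r,int(g[r,316])) for r in range(150,226,3)])
print([ (r,w[r,316].round(3).tolist()) for r in range(165,290,8)])
```

```text
over.png [(150, 73), (153, 81), (156, 113), (159, 110), (162, 111), (165, 67), (168, 6), (171, 33), (174, 35), (177, 65), (180, 84), (183, 81), (186, 80), (189, 80), (192, 80), (195, 81), (198, 80), (201, 81), (204, 82), (207, 81), (210, 80), (213, 81), (216, 81), (219, 81), (222, 82), (225, 81)]
lift2.png [(150, 69), (153, 125), (156, 109), (159, 111), (162, 67), (165, 27), (168, 21), (171, 32), (174, 33), (177, 42), (180, 84), (183, 80), (186, 80), (189, 80), (192, 80), (195, 82), (198, 81), (201, 82), (204, 82), (207, 80), (210, 82), (213, 82), (216, 81), (219, 82), (222, 82), (225, 82)]
[(165, [0.54, -0.041, 0.045]), (173, [0.54, -0.045, 0.055]), (181, [0.54, -0.04, 0.095]), (189, [0.54, -0.041, 0.109]), (197, [0.54, -0.042, 0.121]), (205, [0.54, -0.044, 0.13]), (213, [0.54, -0.046, 0.139]), (221, [0.54, -0.046, 0.148]), (229, [0.54, -0.046, 0.158]), (237, [0.54, -0.046, 0.169]), (245, [0.54, -0.047, 0.174]), (253, [0.54, -0.048, 0.181]), (261, [0.54, -0.049, 0.186]), (269, [0.54, -0.048, 0.193]), (277, [0.54, -0.049, 0.197]), (285, [0.54, -0.05, 0.201])]
```

Run:
```python
import cv2,numpy as np
a=[cv2.imread("pics/"+n)[100:330,240:400] for n in("over.png","lift2.png")]
cv2.imwrite("pics/cmp.png",cv2.resize(np.hstack(a),None,fx=2.4,fy=2.4,interpolation=cv2.INTER_CUBIC))
```

```text
(no output)
```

View pics/cmp.png

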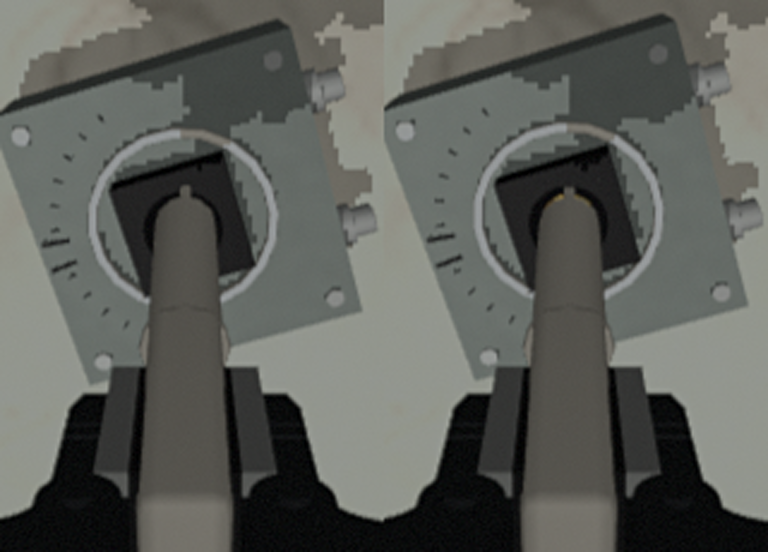

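The tool leans about 0.115 rad in the pads, tip toward +y. It already did so before touching, and the touch was a light one on the bush's top. I'll grip harder, tilt the hand to make the tool upright, and check from depth.

```bash
cat >> h.py <<'E'
from scipy.spatial.transform import Rotation as Ro
def pose(tip,yawdeg,phi,dx=0.,h=.102):
    "TCP pose putting the held tool upright with its tip at `tip`; phi = lean of tool in the hand"
    R=Ro.from_quat(np.roll(quat(np.radians(yawdeg)),-1))*Ro.from_euler("y",-phi)
    tg=np.array([dx+h*np.sin(phi),0,.054+h*np.cos(phi)])
    return np.array(tip)-R.apply(tg), np.roll(R.as_quat(),1)
def shaft(c,d):
    "fit of the shaft's near surface line in world: point at mid, direction"
    w=cloud(c,d); g=w[178:240,305:330].reshape(-1,3); g=g[np.isfinite(g).all(1)]; return g
E
python3 - <<'E'
from h import *
env.grip(0.0,90); print(env.get_state()["opening"])
def meas():
    s=env.get_state(); c=calibration("wrist"); im,d=camera("wrist"); w=cloud(c,d)
    G=Ro.from_quat(np.roll(s["orientation"],-1)).as_matrix(); L=(w-s["tcp_pos"])@G   # gripper frame
    out=[]
    for r in range(182,300):
        l=L[r,300:334]; l=l[np.isfinite(l).all(1)&(l[:,2]>.088)&(l[:,2]<.146)&(abs(l[:,1])<.0085)&(l[:,0]>-.0)]
        if len(l)>4: i=l[:,0].argmax(); out.append([l[:,2].mean(),np.sort(l[:,0])[-3:].mean(),(l[:,1].min()+l[:,1].max())/2])
    o=np.array(out); px=np.polyfit(o[:,0],o[:,1],1); py=np.polyfit(o[:,0],o[:,2],1)
    print(len(o),"slope x,y",px[0].round(4),py[0].round(4),"axis x at grasp .054",np.polyval(px,.054)-.008,"y",np.polyval(py,.054),"x at tip",np.polyval(px,.156)-.008)
    return px[0]
phi=np.arctan(meas())
p,q=pose((.5404,-.0604,.085),88,phi); env.movel(p,velocity=.05,rot=q); env.dwell(.2); meas(); print(phi,env.get_state()["time"])
E
```

```text
0.012948100915687329
49 slope x,y 0.1452 0.0003 axis x at grasp .054 -0.0005250003538656758 y -9.129038930165263e-05 x at tip 0.014287684343411808
49 slope x,y 0.1434 -0.0017 axis x at grasp .054 -0.00023245274156483142 y 1.7008950119677308e-05 x at tip 0.014397658528010282
0.1442142341673677 10.675
```

```bash
cat >> h.py <<'E'
PHI=.1437
def to(tip,yw,v=.03,sf=None,phi=PHI):
    p,q=pose(tip,yw,phi); return env.movel(p,velocity=v,rot=q,stop_force=sf)
def tipnow(phi=PHI):
    s=env.get_state(); R=Ro.from_quat(np.roll(s["orientation"],-1))
    return s["tcp_pos"]+R.apply([.102*np.sin(phi),0,.054+.102*np.cos(phi)])
E
python3 - <<'E'
from h import *
x,y=.5404,-.0601
to((x,y,.064),88,.05); env.dwell(.2); f0=F(); np.save("f0.npy",f0)
r=to((x,y,.040),88,.02,3); print(r,tipnow().round(4),(F()-f0).round(2),env.get_state()["time"])
E
```

```text
False [ 0.5404 -0.0602  0.0401] [-0.7  -0.28 -0.24 -0.02  0.05 -0.01] 12.9583
```

Run:
```python
from h import *
x,y=.5404,-.0601; f0=np.load("f0.npy")
r=to((x,y,.031),88,.008,1.8); print(r,tipnow().round(4),(F()-f0).round(2),env.get_state()["time"])
z=tipnow()[2]
for k in range(4):
    f=(F()-f0)
    if f[2]>2.6 : break
    z-=.0004; to((x,y,z),88,.01); print(tipnow().round(4),(F()-f0).round(2))
print(yaw())
```

```text
True [ 0.5403 -0.0602  0.0345] [ 0.69 -0.21  2.08 -0.06 -0.26  0.04] 13.75
[ 0.5403 -0.0601  0.034 ] [-0.22 -0.34  3.09 -0.12 -0.08  0.02]
[ 0.5403 -0.0601  0.0336] [-0.52  0.04  3.25 -0.17 -0.07  0.01]
[ 0.5404 -0.0601  0.0332] [-0.28 -0.56  2.88 -0.19  0.02 -0.  ]
87.99666609894302
```

Contact is on the face at 34.6 mm (35 expected), and the press is about 3 N. Now I'll sweep clockwise and feel for the slot.

Run:
```python
from h import *
x,y=.5404,-.0601; f0=np.load("f0.npy"); z=.0333; n=0
for a in np.arange(85,49,-3.):
    to((x,y,z),a,.004); f=F(3)-f0; print(a,f.round(2),round(env.get_state()["time"],2))
    if f[2]<1.2:
        n+=1
        if n==2: break
```

```text
85.0 [ 0.04 -0.38  3.5  -0.27  0.03  0.01] 15.39
82.0 [-0.51 -0.8   2.99 -0.19  0.07 -0.03] 15.69
79.0 [-0.93  0.39  0.2  -0.01  0.06 -0.01] 15.99
76.0 [-0.43  0.02 -0.24  0.03  0.03 -0.02] 16.29
```

The force dropped at yaw of about 80°, so the blade is in the slot. I'll sink it a little deeper and turn clockwise.

```bash
python3 - <<'E'
from h import *
x,y=.5404,-.0601; f0=np.load("f0.npy"); z=.0315
print(to((x,y,z),76,.01,2.5),(F(3)-f0).round(2))
for a in np.arange(72,17,-4.):
    to((x,y,z),a,.008); f=F(2)-f0
    print(a,round(yaw(),1),f.round(2),round(env.get_state()["time"],2))
    if f[2]>3.5 or abs(f[5])>.25: break
for n in("top","scene"): snap(n,n+"_t1.png")
E
python3 - <<'E'
import cv2,numpy as np
a=cv2.imread("pics/top_t1.png")[195:285,305:405];b=cv2.imread("pics/scene_t1.png")[170:260,320:420]
cv2.imwrite("pics/t1.png",cv2.resize(np.hstack([a,b]),None,fx=4,fy=4,interpolation=cv2.INTER_CUBIC))
E
```

```text
False [-1.28 -0.11 -0.72  0.06  0.18 -0.02]
72.0 72.1 [-1.25 -0.68  0.06 -0.12  0.25 -0.01] 16.96
68.0 68.2 [-1.57  0.7   0.54  0.01  0.35 -0.07] 17.24
64.0 64.2 [-2.29  0.42  0.72  0.18  0.64 -0.03] 17.52
60.0 60.2 [-3.71  0.87  1.05  0.28  0.78 -0.05] 17.81
56.0 56.2 [-3.12  1.34  1.06  0.36  0.91 -0.07] 18.09
52.0 52.2 [-3.79  1.23  0.65  0.45  0.94 -0.07] 18.38
48.0 48.2 [-3.6   1.24  1.33  0.51  1.06 -0.08] 18.66
44.0 44.2 [-4.52  1.54  0.79  0.54  1.04 -0.15] 18.94
40.0 40.2 [-4.86  1.8   0.63  0.61  1.13 -0.09] 19.23
36.0 36.2 [-4.27  2.1   0.94  0.63  1.16 -0.1 ] 19.51
32.0 32.2 [-4.45  2.13  1.24  0.66  1.15 -0.11] 19.79
28.0 28.2 [-4.79  2.6   0.36  0.68  1.15 -0.06] 20.07
24.0 24.2 [-5.16  1.78  0.45  0.72  1.15 -0.07] 20.36
20.0 20.2 [-4.92  2.41 -0.17  0.7   1.11 -0.08] 20.64
```

View pics/t1.png

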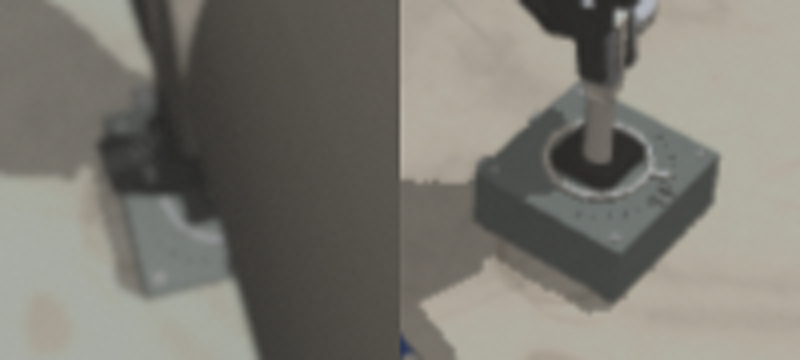

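Scene view: the pointer tip is at crop (668,174) and the long marks are near (658,198). So the pointer is approaching the marks but is still short of them.

```bash
cat >> h.py <<'E'
def ptr(im,c,C=(.5404,-.0601),z=.046,r0=.034,r1=.041,show=False):
    "brightness round the circle r0..r1 outside the ring, angle relative to the front, clockwise +"
    g=cv2.cvtColor(im,cv2.COLOR_BGR2GRAY).astype(np.float32); A=np.radians(np.arange(-80,50,1.)); v=[]
    for a in A:
        t=np.radians(-165.2)-a
        P=np.array([proj(c,(C[0]+r*np.cos(t),C[1]+r*np.sin(t),z)) for r in np.linspace(r0,r1,8)],np.float32)
        v.append(cv2.remap(g,P[:,0],P[:,1],cv2.INTER_LINEAR).mean())
    v=np.array(v); e=np.clip(v-np.median(v)-8,0,None); i=e.argmax(); k=slice(max(i-6,0),i+7)
    return (A[k]*e[k]).sum()/e[k].sum(), v.max()-np.median(v)
E
python3 - <<'E'
from h import *
u=lambda x,y:plane(calibration("scene"),320+(x-400)/4,170+y/4,.046)
C=np.array([.5404,-.0601])
for q in((668,175),(655,172),(655,200)):
    p=u(*q)[:2]-C; print(p*1000,-165.2-np.degrees(np.arctan2(p[1],p[0])))
print(ptr(cv2.imread("pics/scene_t1.png"),calibration("scene")))
U=np.load("unit.npz"); print("start",ptr(U["im"],U))
E
```

```text
[-33.13276453 -22.47779103] -19.353588682527487
[-26.99687031 -18.17433965] -19.148507883446086
[-43.68953731  -3.68462757] 9.979275859193223
(np.float64(-0.3965826373715437), np.float32(26.407043))
start (np.float64(-1.0646253805208405), np.float32(41.255432))
```

Run:
```python
from h import *
x,y=.5404,-.0601; f0=np.load("f0.npy"); z=.0315; c=calibration("scene")
for a in (16,12,8,4.,2):
    to((x,y,z),a,.008); f=F(2)-f0; im,_=camera("scene"); m=ptr(im,c)
    print(a,f.round(2),np.round(m,3),round(env.get_state()["time"],2))
    if m[0]>-.06: break
```

```text
16 [-4.92  2.41  0.94  0.68  1.13 -0.07] [-0.313 23.665] 21.07
12 [-5.22  2.34  0.85  0.7   1.11 -0.05] [-0.238 20.546] 21.41
8 [-4.11  2.44 -0.01  0.72  1.08 -0.07] [-0.176 20.715] 21.74
4.0 [-5.13  2.85  0.58  0.75  1.1  -0.07] [-0.111 14.985] 22.07
2 [-4.56  2.7   0.37  0.7   1.07 -0.09] [-0.049 11.991] 22.41
```

Run:
```python
from h import *
x,y=.5404,-.0601
to((x,y,.0315),4.5,.008); to((x,y,.085),4.5,.04); to((x,y,.095),72,.03); env.dwell(.2)
im,d,c=snap("wrist","w_after.png"); np.savez("after.npz",im=im,d=d,**c); print(env.get_state()["time"],tipnow(),yaw())
cv2.imwrite("pics/wa.png",cv2.resize(im[70:290,200:430],None,fx=2.6,fy=2.6,interpolation=cv2.INTER_CUBIC))
print(ptr(im,c),ptr(*snap("scene")[::2]))
```

```text
25.7167 [ 0.54041738 -0.06009157  0.09495419] 71.9819604790359
(np.float64(-0.05060026877984887), np.float32(44.184753)) (np.float64(-0.04984281257278079), np.float32(11.463989))
```

View pics/wa.png

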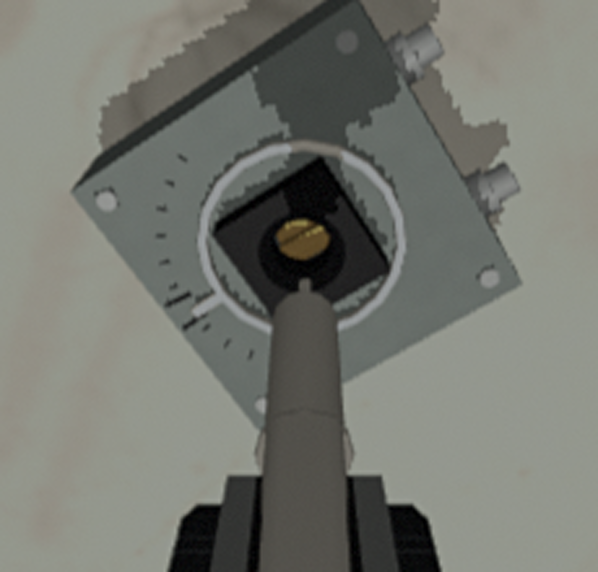

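The pointer at (197,310) lies between the two long marks at (178,298) and (190,324). Both cameras give about -0.05 rad, inside ±0.1. Now I'll return the tool, after re-measuring its lean in the hand.

```bash
cat >> h.py <<'E'
def meas():
    s=env.get_state(); c=calibration("wrist"); im,d=camera("wrist"); w=cloud(c,d)
    G=Ro.from_quat(np.roll(s["orientation"],-1)).as_matrix(); L=(w-s["tcp_pos"])@G
    out=[]
    for r in range(175,320):
        l=L[r,300:334]; l=l[np.isfinite(l).all(1)&(l[:,2]>.088)&(l[:,2]<.146)&(abs(l[:,1])<.0085)&(l[:,0]>-.015)]
        if len(l)>4: out.append([l[:,2].mean(),np.sort(l[:,0])[-3:].mean(),(l[:,1].min()+l[:,1].max())/2])
    o=np.array(out); px=np.polyfit(o[:,0],o[:,1],1); py=np.polyfit(o[:,0],o[:,2],1)
    print(len(o),"slope x,y",px[0].round(4),py[0].round(4),"x at grasp",(np.polyval(px,.054)-.008).round(4),"tip x,y",(np.polyval(px,.156)-.008).round(4),np.polyval(py,.156).round(4))
    return np.arctan(px[0])
E
python3 - <<'E'
from h import *
meas(); x,y=.5226,.2372
phi=meas(); to((x,y,.09),72.5,.15,phi=phi); env.dwell(.4); phi=meas()
to((x,y,.075),72.5,.05,phi=phi); env.dwell(.3); phi=meas(); f0=F()
print(to((x,y,.045),72.5,.02,4,phi=phi),tipnow(phi).round(4),(F()-f0).round(2),phi,env.get_state()["time"])
E
```

```text
49 slope x,y 0.1467 0.0017 x at grasp -0.0005 tip x,y 0.0145 0.0002
49 slope x,y 0.1445 0.003 x at grasp -0.0003 tip x,y 0.0145 0.0003
41 slope x,y 0.0471 0.0091 x at grasp -0.0012 tip x,y 0.0036 0.001
41 slope x,y 0.0481 0.0069 x at grasp -0.0014 tip x,y 0.0035 0.0009
False [0.5227 0.2373 0.0451] [ 0.07 -0.05  0.08  0.01  0.02 -0.03] 0.0480466896399022 31.075
```

The tool swung to a lean of 0.048 rad in transit. That was re-measured and corrected before insertion, and the tip is now 15 mm into the hole without force. Continuing down.

Run:
```python
from h import *
x,y=.5226,.2372; phi=.048; f0=F()
r=to((x,y,.0075),72.5,.03,4,phi=phi); f=F()-f0; t=tipnow(phi); print(r,t.round(4),f.round(2),env.get_state()["time"])
```

```text
True [0.5225 0.2371 0.0101] [-0.66 -0.71  5.82 -0.17  0.18 -0.02] 32.3083
```

It is on the floor at z = 10.1 mm. Release, retreat, and check.

Run:
```python
from h import *
env.grip(.05); p=env.get_state()["tcp_pos"]
env.movel((p[0],p[1],p[2]+.075),velocity=.08); env.movel((p[0]-.02,p[1]-.04,.32),velocity=.15,rot=quat(np.pi/2)); env.dwell(.3)
im,d,c=snap("wrist","fin.png"); w=cloud(c,d); h=w[...,2]
for nm,q in(("tool",(.5225,.2375)),("pin",(.517,.180))):
    m=np.isfinite(h)&(np.hypot(w[...,0]-q[0],w[...,1]-q[1])<.02)&(h>.115)&(h<.16); print(nm,m.sum(),np.median(w[m],0),np.percentile(h[m],95))
s,_,cs=snap("scene"); print("ptr",ptr(s,cs),env.get_state()["time"])
cv2.imwrite("pics/final.png",np.vstack([cv2.resize(im[60:310,200:460],(390,375)),cv2.resize(s[150:300,220:440],(390,225))])[:600])
```

```text
tool 630 [0.52060617 0.23733325 0.13348081] 0.13473437415994
pin 630 [0.51040245 0.18805266 0.12596976] 0.12770353122265352
ptr (np.float64(-0.04781788920380503), np.float32(11.090149)) 34.9917
```

View pics/final.png

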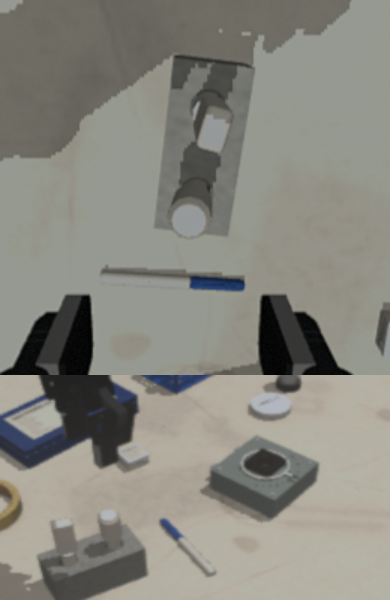

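The tool is upright with its top at 135 mm, so it is fully down. The pin tool and marker look as before, and the pointer is still at -0.05.

```bash
python3 -c "
from h import *
print(job.job_done())"
```

```text
the job is handed in; nothing more can be done
None
```

The job is handed in: the pointer rests between the long marks at about -0.05 rad (measured), the tool is back upright and fully down in its hole, and only the tool touched the unit, including one light tap (about 6 N) on the top of the bush before the tool's lean in the gripper was corrected.

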